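Lay out the tuning row

ROBOT

A 6-joint arm with a two-finger parallel gripper is mounted at the origin on the work surface. World frame = base frame: x ahead of the robot, y to its left, z up, the work surface at z = 0. Lengths are in mm, angles in rad, forces in N, time in s.
With the tool pointing down it reaches from about 300 to 775 mm from the base axis. Payload 14.6 kg.
Tool frame: the origin (TCP) lies midway between the tips of the shut fingers; the grasp point (between the pads) lies 19 mm behind it (manip.hold_point_z is the distance from the TCP to the grasp point, in mm); z points along the fingers, y is the direction in which the jaws open and shut (so a half turn about z gives the same grasp; the last joint's range is limited). The gripper opens to 94 mm and grips with 3 to 60 N. Pads are 16 mm wide; open, the fingers measure 119 mm over their backs; the gripper's body (75 mm by 177 mm) begins 78 mm behind the grasp point.
Start: joints at [1.147, 0.3, 1.521, -0, 1.321, -0.067], TCP at [192.099, 515.351, 183.346] pointing down, gripper open.
Joint ranges: [-3.03, 3.03], [-0.79, 2.21], [0.23, 2.52], [-1.04, 4.18], [0, 3.07], [-2.55, 2.55]. Speed limits (rad/s): [2.22, 2.22, 2.57, 3.14, 3.14, 3.14].

INTERFACE

Orientations are given as [roll, pitch, yaw] about the fixed x, y, z axes, in that order (R = Rz(yaw) Ry(pitch) Rx(roll)).
In Python, from cell import manip gives the robot as it stands.
- The arm moves only by the shell command python3 -m crank 'ROWS' [OPENING] [FORCE]. ROWS is JSON, a list of rows, each an object with "offset": the shift along the world's x, y, z in m, a list of three; "spin": the turn about the world's z in degrees. In form: [{"offset": [dx, dy, dz], "spin": spin}, ...]. A call has exactly 8 rows; each row is the pose to reach, as a shift and turn from the pose measured when the call began; what a row does not reach only later rows make up. A row lasts 1/12 s, in which the tool goes at most 41.7 mm and 7.16 degrees, less where a joint would pass 70% of its speed; a pose out of reach is approached as far as the arm can. A call with a gripper value outside its range is refused whole. OPENING is the opening, from 0 (shut) to 1 (fully open), set as the call begins (- or left out, the last holds). The fingers move at their own pace and stop on an object; FORCE is the grip in N (left out, the last holds). Time passes only in rows, so rows that repeat a pose let the fingers close, or fill a call up. It gives the time, the measured TCP pose, the force and the opening at its end, in the units of the state.
- manip.read_state(): the state, without advancing time (a new reading comes with each control period).
- manip.camera(name): name is "scene" or "top"; returns a dict with "pixels" (384x512x3 uint8, red, green, blue), "fx", "fy", "cx", "cy" (pixels), "extrinsics" (4x4, takes a point from world to camera coordinates). Camera axes: x right, y down, z forward; pixel columns grow to the right and rows downward; lengths in mm; the calibration is good to about 2 mm. A picture is of the moment at which its call begins. There is no depth.
- manip.sign_off(): hands the job in, once; it reports no verdict.
Trained networks look in a picture, given as the dict that the camera call returned (one of the last four; its "shot" number tells which), for a name from the list of things; names that differ only in an ending like _2 or _b are one class to them, and where a whole thing is asked for, a point or a joint stands for the part that bears it (a point fixed in the world has none). Each returns a list of dicts, best first, with "conf" (0 to 1); they miss things now and then, are a little off and sometimes report something else, mostly with a low value. They report only what shows in the picture. A call takes as long as a camera call. They do not tell look-alikes from the thing itself.
- manip.search_frame(picture, name): "location" ([x, y, z] in mm, in world coordinates, good to about 4 mm: the middle of the surface that is visible of it).
- manip.masks_of(picture, name): "mask" (384x512 bool, what is visible of it).
The state is a dict: "clock": time; "joints": joint angles; "qd": joint speeds; "effort": joint torques, N m; "eef_pos": TCP position; "eef_rot": TCP orientation; "wrist_force": force on the tool from outside, world axes, zero at the start; "moment": the same for the moment, N m; "finger_gap": finger opening in mm.
Only numpy, scipy, OpenCV 4.12 (cv2) and the standard library are available. Lean on these libraries where they do the work, as an engineer would, in place of code of your own. Each camera call takes 0.05 s, during which the arm holds its last target. There are 200 camera calls.

TASK

Lay the three bronze keys on the three cradles, one on each, flat, centred and square across both rails: the longest on the outer cradle nearer the dish of wax, the shortest on the outer cradle at the other end, and the middle-sized one on the cradle between them. Then stand the brass bell weight upright on top of the middle-sized key, at its centre, to damp it. Leave the bone mallet where it lies.

Things in the scene. Friction and masses are not known exactly. Their poses are not given: they have to be found in the camera images.
- key_long: The longest of three dull bronze metallophone keys: a flat bar 180 mm long, 40 mm wide, 10 mm thick, about 0.6 kg, with a dark hole mark near each end; lies flat on the table at the start. Origin: centre of its underside; x along its length, y across its width, z up.
- key_mid: The middle-sized of three dull bronze metallophone keys: a flat bar 145 mm long, 40 mm wide, 11 mm thick, about 0.53 kg, with a dark hole mark near each end; lies flat on the table at the start. Origin: centre of its underside; x along its length, y across its width, z up.
- key_short: The shortest of three dull bronze metallophone keys: a flat bar 110 mm long, 40 mm wide, 12 mm thick, about 0.44 kg, with a dark hole mark near each end; lies flat on the table at the start. Origin: centre of its underside; x along its length, y across its width, z up.
- bell_weight: Small brass weight shaped like a bell, 55 mm high, about 0.22 kg: a lip 36 mm across up to 5 mm height, a plain round body 30 mm across from 9 to 32 mm height, above that a narrowing shoulder and a small knob. Stands upright, flat base. Origin: centre of its underside; z up, round about z.
- cradle_left: The left of a row of three alike fixed cradles (left is +y): base board 110 x 80 mm, 12 mm thick, with two parallel cord-wrapped rails 14 mm wide, 80 mm long along y, centred at x = -35 and +35 mm (56 mm clear between). Flat rail tops 35 mm above the table. Origin: centre of the board's underside, on the table; x across the rails (the way a key lies), y along the rails, z up.
- cradle_middle: The middle one of a row of three alike fixed cradles (left is +y): base board 110 x 80 mm, 12 mm thick, with two parallel cord-wrapped rails 14 mm wide, 80 mm long along y, centred at x = -35 and +35 mm (56 mm clear between). Flat rail tops 35 mm above the table. Origin: centre of the board's underside, on the table; x across the rails (the way a key lies), y along the rails, z up.
- cradle_right: The right of a row of three alike fixed cradles (left is +y): base board 110 x 80 mm, 12 mm thick, with two parallel cord-wrapped rails 14 mm wide, 80 mm long along y, centred at x = -35 and +35 mm (56 mm clear between). Flat rail tops 35 mm above the table. Origin: centre of the board's underside, on the table; x across the rails (the way a key lies), y along the rails, z up.
- wax_dish: Small round terracotta dish holding a dome of pale tuning wax, 70 mm across, 36 mm high, fixed to the table. Stands a little behind and outside either the left or the right end of the row of cradles (a wooden spool of cord stands in the like place at the other end). Not to be moved. Origin: centre of its underside.
- mallet: Mallet with a white bone head (36 mm across, 60 mm long) on a wooden handle with a round end knob, 180 mm overall, 36 mm high, lying loose in front of the cradles. Leave it where it lies. Origin: under its middle, on the table; y along the handle, head towards -y.
Things that resemble listed ones, but are neither listed nor needed, are in the scene too. What is shaped like the key_short but grey or red is not meant.

How it is judged:
By the outcome, as a careful person would: the job done as asked, in the order asked, and still so for the second after the job is handed in, with the robot touching nothing.
It also fails if it takes over 96 s, if anything falls off the work surface, if the arm or the gripper's body presses on something with over 40 N, if the wrist force passes 120 N, or if a joint passes its speed limit or range.

## Working session

There is one attempt and no reset: what is moved stays moved. The work goes in short steps, Python scripts to look and compute and a shell command to move; the robot and the scene stay as the last step left them, time stands still between calls to the robot, and variables do not carry over. Pictures are saved under pics/ and viewed, about 12 in all and at most 16, crops included, and the job is handed in when it is done.

```bash
ls; mkdir -p pics; cat > h.py <<'E'
import numpy as np,cv2
from cell import manip
def P(c):
    return np.array([[c['fx'],0,c['cx']],[0,c['fy'],c['cy']],[0,0,1.]]),np.array(c['extrinsics'])
def proj(c,p):
    K,E=P(c);q=E[:3,:3]@np.array(p,float)+E[:3,3];q=K@q;return q[:2]/q[2]
def back(c,uv,z):
    K,E=P(c);R,t=E[:3,:3],E[:3,3];uv=np.atleast_2d(np.array(uv,float))
    d=(R.T@np.linalg.inv(K)@np.c_[uv,np.ones(len(uv))].T).T;o=-R.T@t
    return (o+d*((z-o[2])/d[:,2:]))[:,:2]
def rect(c,m,z):
    ys,xs=np.nonzero(m);w=back(c,np.c_[xs,ys],z).astype(np.float32)
    (cx,cy),(a,b),th=cv2.minAreaRect(w)
    if a<b:a,b,th=b,a,th+90
    return round(cx,1),round(cy,1),round(a,1),round(b,1),round((th+90)%180-90,1)
def save(c,n,crop=None,s=1):
    im=cv2.cvtColor(c['pixels'],cv2.COLOR_RGB2BGR)
    if crop:im=im[crop[1]:crop[3],crop[0]:crop[2]]
    cv2.imwrite('pics/'+n,cv2.resize(im,None,fx=s,fy=s,interpolation=cv2.INTER_CUBIC))
E
python3 - <<'E'
from h import *
t=manip.camera('top');s=manip.camera('scene')
save(t,'t0.png',s=1.5);save(s,'s0.png',s=1.5)
top={'key_long':10,'key_mid':11,'key_short':12}
for n in ['key_long','key_mid','key_short','bell_weight','cradle_left','cradle_middle','cradle_right','wax_dish','mallet']:
    for nm,c in(('top',t),('scene',s)):
        print(n,nm,[(np.round(d['location']).tolist(),round(d['conf'],2),np.round(proj(c,d['location'])).tolist()) for d in manip.search_frame(c,n)])
    if n in top:
        for d in manip.masks_of(t,n): print('  mask',round(d['conf'],2),d['mask'].sum(),rect(t,d['mask'],top[n]))
print(manip.read_state(), -P(t)[1][:3,:3].T@P(t)[1][:3,3],-P(s)[1][:3,:3].T@P(s)[1][:3,3])
E
```

```text
pics
key_long top [([568.0, -403.0, 6.0], 0.8, [381.0, 173.0])]
key_long scene [([576.0, -390.0, 12.0], 0.74, [143.0, 191.0])]
  mask 0.88 691 (565.0, -395.5, 182.8, 46.2, 83.2)
key_mid top [([401.0, -244.0, 8.0], 0.97, [334.0, 221.0])]
key_mid scene [([414.0, -245.0, 7.0], 0.53, [207.0, 180.0])]
key_short top [([307.0, 397.0, 12.0], 0.83, [140.0, 245.0]), ([263.0, 245.0, 15.0], 0.73, [185.0, 260.0]), ([570.0, -401.0, 7.0], 0.63, [380.0, 172.0]), ([400.0, 263.0, 10.0], 0.57, [182.0, 218.0])]
key_short scene [([403.0, 265.0, 14.0], 0.92, [354.0, 212.0]), ([604.0, -160.0, 13.0], 0.63, [199.0, 212.0]), ([320.0, 396.0, 15.0], 0.62, [402.0, 209.0]), ([280.0, 242.0, 12.0], 0.59, [356.0, 192.0])]
  mask 0.88 434 (305.8, 397.7, 113.4, 43.4, 59.0)
  mask 0.66 363 (267.1, 246.7, 106.5, 37.5, -53.1)
bell_weight top [([404.0, -242.0, 10.0], 0.61, [333.0, 220.0]), ([551.0, 387.0, 38.0], 0.59, [144.0, 171.0])]
bell_weight scene [([561.0, 392.0, 28.0], 0.76, [389.0, 250.0]), ([402.0, 267.0, 10.0], 0.35, [355.0, 213.0])]
cradle_left top [([633.0, 153.0, 13.0], 0.66, [217.0, 149.0])]
cradle_left scen
[... 593 characters left out ...]
1353e+00,  2.99906973e-01,  1.52098905e+00,  2.60826865e-05,
        1.32072855e+00, -6.66373122e-02]), 'qd': array([ 0.00031968, -0.0007557 ,  0.00197799, -0.00116764, -0.00179603,
       -0.00025487]), 'effort': array([ 2.79406901e-03, -5.31659138e+01, -3.52923381e+01,  7.10521569e-02,
        2.11372128e-02, -2.25120743e-05]), 'eef_pos': array([192.08415278, 515.35340784, 183.34638989]), 'eef_rot': array([-3.14156249e+00, -2.73406727e-05,  2.78484071e+00]), 'wrist_force': array([0.84130822, 0.80001637, 0.139577  ]), 'moment': array([0.00432499, 0.00665708, 0.01868614]), 'finger_gap': 94.19639113144996} [ 404.65858739   27.11018616 1219.4433566 ] [1480.97048942  418.80794235  723.59536584]
```

View pics/t0.png

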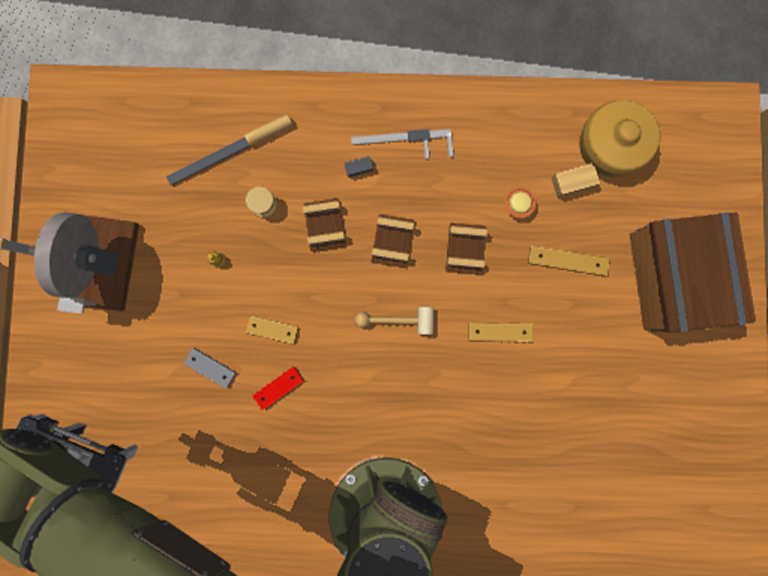

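View pics/s0.png

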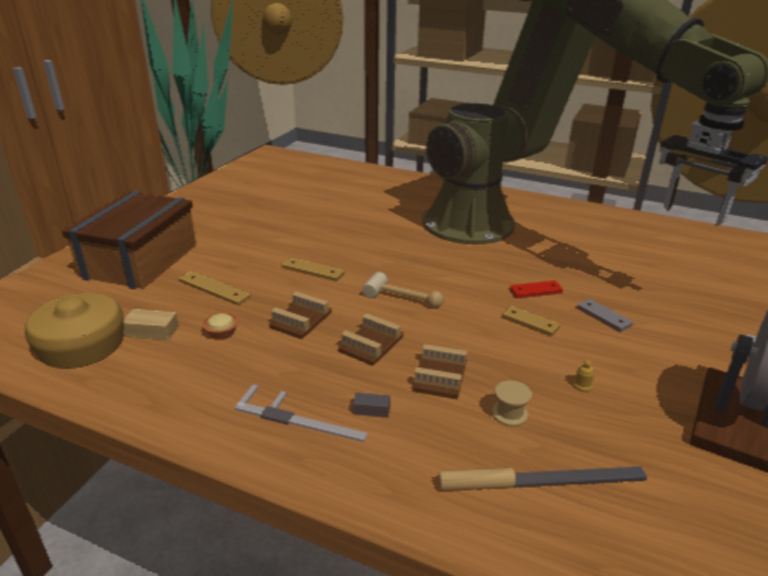

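The top view (drawn at 1.5x) shows the wax dish at (521,204), beyond the right-hand cradle, and the spool at (261,201). So long goes right, mid goes middle and short goes left. The keys are at (568,261), (500,332) and (272,329), the bell is at (217,260), and the grey and red bars are decoys. Next I'll fit box models for accurate poses.

```bash
cat >> h.py <<'E'
from scipy.optimize import minimize
S=4
def sil(c,boxes,pose,shape):
    x,y,th=pose;ct,st=np.cos(th),np.sin(th);im=np.zeros(shape,np.uint8)
    for (bx,by,lx,ly,z0,z1) in boxes:
        p=[]
        for i in(-.5,.5):
            for j in(-.5,.5):
                for z in(z0,z1):
                    a,b=bx+i*lx,by+j*ly;p.append((proj(c,(x+ct*a-st*b,y+st*a+ct*b,z))+.5)*S*1.0)
        h=cv2.convexHull(np.array(p,np.float32));cv2.fillConvexPoly(im,np.round((h-.5)*16).astype(np.int32),255,shift=4)
    return im
def fit(pairs,boxes,pose0):
    """pairs: (cam, bool mask)"""
    T=[(c,cv2.resize(m.astype(np.uint8)*255,None,fx=S,fy=S,interpolation=cv2.INTER_LINEAR)) for c,m in pairs]
    def cost(v):
        q=(v[0],v[1],v[2]/60);s=0
        for c,m in T:
            a=cv2.GaussianBlur(sil(c,boxes,q,m.shape),(0,0),3).astype(float);b=cv2.GaussianBlur(m,(0,0),3).astype(float)
            s+=np.abs(a-b).sum()/b.sum()
        return s
    v0=np.array([pose0[0],pose0[1],pose0[2]*60])
    r=minimize(cost,v0,method='Nelder-Mead',options=dict(initial_simplex=v0+np.array([[0,0,0],[8,0,0],[0,8,0],[0,0,8]]),xatol=.1,fatol=1e-4))
    return round(r.x[0],1),round(r.x[1],1),round(np.degrees(r.x[2]/60),1),round(r.fun,3)
def blob(c,uv,lo,hi,r=40,n=1):
    h=cv2.cvtColor(c['pixels'],cv2.COLOR_RGB2HSV);m=cv2.inRange(h,lo,hi)
    return m>0
E
python3 - <<'E'
from h import *
t=manip.camera('top');s=manip.camera('scene')
np.save('t.npy',t,allow_pickle=True);np.save('s.npy',s,allow_pickle=True)
for c,pts in((t,dict(long=(375,174),mid=(334,221),short=(182,218),table=(300,260),table2=(230,190),rail=(215,139),rail2=(310,177),board=(216,150))),(s,dict(long=(143,191),mid=(207,180),short=(354,212),table=(300,180),table2=(230,260),rail=(295,254)))):
    h=cv2.cvtColor(c['pixels'],cv2.COLOR_RGB2HSV)
    for k,(u,v) in pts.items(): print(k,[h[v+d,u+e].tolist() for d in(-1,0,1) for e in(0,1)])
a=t['pixels'][125:240,130:420];b=s['pixels'][165:275,110:400]
cv2.imwrite('pics/c.png',cv2.cvtColor(np.vstack([cv2.resize(a,(783,310)),cv2.resize(b,(783,290))]),cv2.COLOR_RGB2BGR))
E
```

```text
long [[19, 163, 191], [19, 162, 191], [19, 162, 190], [19, 162, 191], [19, 164, 190], [19, 164, 190]]
mid [[19, 160, 194], [19, 159, 194], [19, 158, 194], [19, 158, 195], [19, 159, 194], [19, 158, 195]]
short [[19, 156, 199], [19, 157, 200], [19, 159, 199], [19, 156, 199], [19, 157, 200], [19, 157, 200]]
table [[15, 171, 185], [14, 170, 190], [14, 170, 181], [14, 169, 183], [14, 170, 177], [14, 169, 177]]
table2 [[15, 172, 193], [15, 172, 191], [15, 169, 193], [15, 173, 192], [15, 173, 193], [15, 173, 193]]
rail [[18, 127, 218], [18, 128, 219], [18, 127, 197], [18, 124, 195], [19, 67, 61], [17, 102, 75]]
rail2 [[18, 118, 198], [18, 120, 199], [18, 40, 95], [17, 77, 109], [14, 148, 55], [12, 139, 55]]
board [[12, 162, 101], [12, 155, 99], [12, 154, 101], [12, 159, 98], [11, 154, 101], [12, 157, 99]]
long [[19, 152, 154], [19, 154, 154], [19, 154, 154], [19, 154, 154], [19, 153, 153], [19, 154, 154]]
mid [[19, 153, 153], [19, 153, 153], [19, 154, 151], [19, 153, 152], [18, 160, 107], [18, 160, 121]]
short [[19, 156, 152], [19, 156, 152], [19, 154, 152], [19, 154, 152], [19, 154, 152], [19, 154, 152]]
table [[14, 163, 139], [14, 162, 140], [14, 162, 140], [14, 163, 139], [14, 161, 149], [14, 162, 148]]
table2 [[15, 161, 149], [14, 162, 148], [15, 160, 150], [15, 160, 151], [15, 160, 148], [15, 160, 148]]
rail [[10, 51, 75], [14, 78, 85], [11, 54, 75], [15, 87, 88], [14, 81, 82], [15, 97, 89]]
```

View pics/c.png

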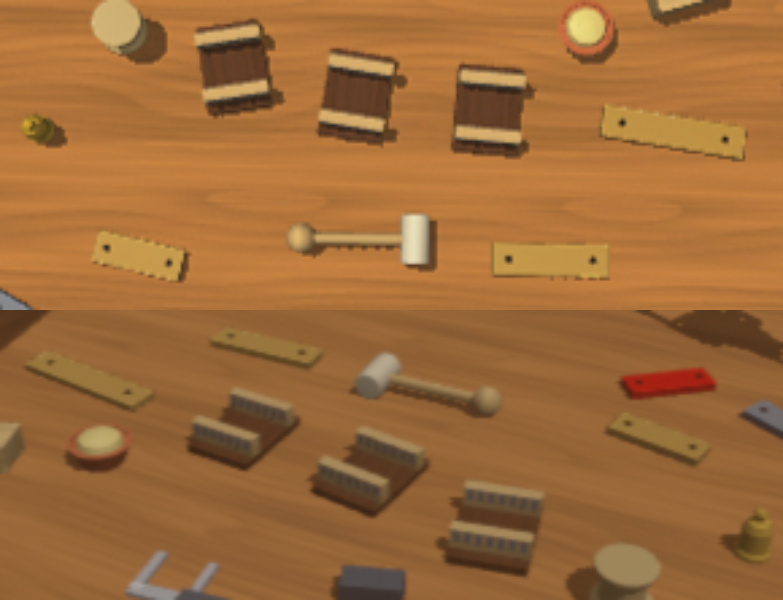

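The crops show the three cradles with distinct tan rail tops (left, then middle, then right), and the keys stand out by hue. Now the fits.

```bash
cat >> h.py <<'E'
def kmask(c,xy,z,rad,lo=(17,110,110),hi=(26,200,255)):
    m=cv2.inRange(cv2.cvtColor(c['pixels'],cv2.COLOR_RGB2HSV),lo,hi)
    yy,xx=np.mgrid[:384,:512];w=back(c,np.c_[xx.ravel(),yy.ravel()],z)
    near=(np.hypot(*(w-np.array(xy)).T)<rad).reshape(384,512)
    m=((m>0)&near).astype(np.uint8)
    m=cv2.morphologyEx(m,cv2.MORPH_CLOSE,np.ones((3,3)))
    n,l,st,_=cv2.connectedComponentsWithStats(m)
    return np.isin(l,[i for i in range(1,n) if st[i,4]>25])
KEYS=dict(long=(180,10),mid=(145,11),short=(110,12))
RAILS=[(s*35,0,14,80,34,35) for s in(-1,1)]
def key(c,n,xy,th,z=0,both=None):
    L,T=KEYS[n];b=[(0,0,L,40,z,z+T)]
    return [fit([(k,kmask(k,xy,z+T/2,L/2+25))],b,(*xy,np.radians(th))) for k in c]
E
cat > m.py <<'E'
from h import *
t=np.load('t.npy',allow_pickle=True).item();s=np.load('s.npy',allow_pickle=True).item()
for n,xy,th in(('long',(565,-395),83),('mid',(403,-244),90),('short',(402,264),75)):
    print(n,key((t,s),n,xy,th))
for n,xy,th in(('left',(633,153),9),('middle',(600,1),-8),('right',(588,-160),-3)):
    m=kmask(t,xy,35,62,lo=(15,60,150),hi=(26,142,255))
    print(n,m.sum(),fit([(t,m)],RAILS,(*xy,np.radians(th))))
for n,xy in(('bell',(555,388)),):
  for c in(t,s):
    for d in manip.masks_of(c,'bell_weight')[:0]:pass
E
python3 m.py
python3 - <<'E'
from h import *
t=manip.camera('top');s=manip.camera('scene')
for c in(t,s):
    for d in manip.masks_of(c,'bell_weight'):
        ys,xs=np.nonzero(d['mask']);print(d['conf'],len(xs),xs.min(),xs.max(),ys.min(),ys.max(),xs.mean(),ys.mean(),back(c,[[xs.mean(),ys.mean()]],24))
E
```

```text
long [(np.float64(566.6), np.float64(-396.7), np.float64(82.3), np.float64(0.052)), (np.float64(563.0), np.float64(-400.6), np.float64(79.5), np.float64(0.27))]
mid [(np.float64(402.4), np.float64(-243.9), np.float64(89.7), np.float64(0.042)), (np.float64(396.0), np.float64(-247.6), np.float64(85.4), np.float64(0.436))]
short [(np.float64(395.7), np.float64(266.2), np.float64(78.1), np.float64(0.048)), (np.float64(389.3), np.float64(264.1), np.float64(81.0), np.float64(0.426))]
left 208 (np.float64(634.5), np.float64(156.3), np.float64(10.1), np.float64(0.099))
middle 219 (np.float64(601.3), np.float64(1.5), np.float64(-8.4), np.float64(0.082))
right 218 (np.float64(588.1), np.float64(-163.1), np.float64(-3.9), np.float64(0.106))
0.65 401 241 295 182 204 265.4189526184539 193.74812967581047 [[436.72126394 -14.91437375]]
0.64 231 381 395 240 261 388.7142857142857 251.43722943722943 [[561.4475343  393.00287855]]
```

The top fits are consistent: key lengths match and residuals are about 0.05. The scene masks lose the shaded faces, so I'll trust the top camera. I'll fetch the long key first.

```bash

python3 -m crank '[{"offset":[0.125,-0.304,-0.01],"spin":-26},{"offset":[0.125,-0.304,-0.01],"spin":-26},{"offset":[0.125,-0.304,-0.01],"spin":-26},{"offset":[0.125,-0.304,-0.01],"spin":-26},{"offset":[0.125,-0.304,-0.01],"spin":-26},{"offset":[0.125,-0.304,-0.01],"spin":-26},{"offset":[0.125,-0.304,-0.01],"spin":-26},{"offset":[0.125,-0.304,-0.01],"spin":-26}]' 0.75 50
python3 -m crank '[{"offset":[0.125,-0.304,-0.01],"spin":-26},{"offset":[0.125,-0.304,-0.01],"spin":-26},{"offset":[0.125,-0.304,-0.01],"spin":-26},{"offset":[0.125,-0.304,-0.01],"spin":-26},{"offset":[0.125,-0.304,-0.01],"spin":-26},{"offset":[0.125,-0.304,-0.01],"spin":-26},{"offset":[0.125,-0.304,-0.01],"spin":-26},{"offset":[0.125,-0.304,-0.01],"spin":-26}]'
```

```text
clock: 2.22
eef_pos: [317.4, 209.3, 173.5]
eef_rot: [3.141, 0.0, 2.331]
wrist_force: [-0.1, 0.8, -0.2]
finger_gap: 70.2
clock: 2.88
eef_pos: [442.8, -97.2, 163.6]
eef_rot: [3.14, 0.001, 1.877]
wrist_force: [1.0, 1.1, 0.1]
finger_gap: 70.4
```

```bash

python3 -m crank '[{"offset":[0.124,-0.2995,-0.06],"spin":-25.2},{"offset":[0.124,-0.2995,-0.06],"spin":-25.2},{"offset":[0.124,-0.2995,-0.06],"spin":-25.2},{"offset":[0.124,-0.2995,-0.06],"spin":-25.2},{"offset":[0.124,-0.2995,-0.06],"spin":-25.2},{"offset":[0.124,-0.2995,-0.06],"spin":-25.2},{"offset":[0.124,-0.2995,-0.06],"spin":-25.2},{"offset":[0.124,-0.2995,-0.06],"spin":-25.2}]'
python3 -m crank '[{"offset":[0,0,-0.02],"spin":0},{"offset":[0,0,-0.04],"spin":0},{"offset":[0,0,-0.055],"spin":0},{"offset":[0,0,-0.065],"spin":0},{"offset":[0,0,-0.065],"spin":0},{"offset":[0,0,-0.065],"spin":0},{"offset":[0,0,-0.065],"spin":0},{"offset":[0,0,-0.065],"spin":0}]'
python3 -c "
from h import *
c=manip.camera('top');save(c,'g1.png',(340,140,430,210),6);print(manip.read_state()['eef_rot'])"
```

```text
clock: 3.55
eef_pos: [567.0, -398.7, 102.9]
eef_rot: [3.141, 0.001, 1.437]
wrist_force: [0.5, -0.3, 0.0]
finger_gap: 70.6
clock: 4.22
eef_pos: [567.6, -399.0, 39.5]
eef_rot: [3.139, 0.002, 1.437]
wrist_force: [-0.9, -1.0, 0.7]
finger_gap: 70.9
[3.13887703e+00 1.52701165e-03 1.43669554e+00]
```

View pics/g1.png

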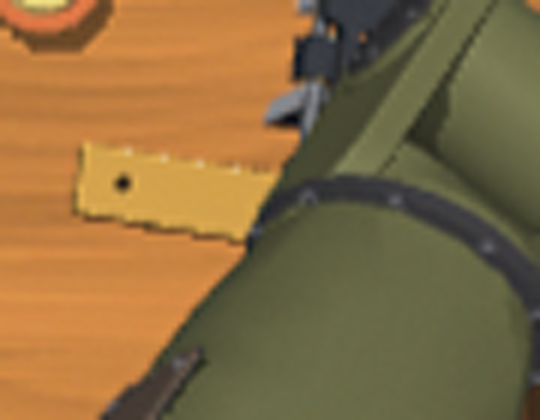

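The crop shows the arm over the key's right half, with the key undisturbed and its hole mark at (123,183). I'll go down and grip.

```bash

python3 -m crank '[{"offset":[-0.001,0.002,-0.01],"spin":0},{"offset":[-0.001,0.002,-0.02],"spin":0},{"offset":[-0.001,0.002,-0.03],"spin":0},{"offset":[-0.001,0.002,-0.035],"spin":0},{"offset":[-0.001,0.002,-0.035],"spin":0},{"offset":[-0.001,0.002,-0.035],"spin":0},{"offset":[-0.001,0.002,-0.035],"spin":0},{"offset":[-0.001,0.002,-0.035],"spin":0}]'
python3 -m crank '[{"offset":[0,0,0],"spin":0},{"offset":[0,0,0],"spin":0},{"offset":[0,0,0],"spin":0},{"offset":[0,0,0],"spin":0},{"offset":[0,0,0],"spin":0},{"offset":[0,0,0],"spin":0},{"offset":[0,0,0],"spin":0},{"offset":[0,0,0],"spin":0}]' 0.3 50
python3 -m crank '[{"offset":[0,0,0.01],"spin":0},{"offset":[0,0,0.02],"spin":0},{"offset":[0,0,0.03],"spin":0},{"offset":[0,0,0.05],"spin":0},{"offset":[0,0,0.07],"spin":0},{"offset":[0,0,0.09],"spin":0},{"offset":[0,0,0.09],"spin":0},{"offset":[0,0,0.09],"spin":0}]'
```

```text
clock: 4.93
eef_pos: [566.8, -397.2, 4.8]
eef_rot: [3.138, 0.002, 1.437]
wrist_force: [0.6, -0.2, -0.0]
finger_gap: 70.5
clock: 5.6
eef_pos: [566.8, -397.2, 4.8]
eef_rot: [3.138, 0.002, 1.437]
wrist_force: [0.7, -0.2, -0.1]
finger_gap: 28.3
clock: 6.27
eef_pos: [567.3, -397.6, 96.7]
eef_rot: [3.136, 0.004, 1.437]
wrist_force: [-0.9, -0.4, -0.4]
finger_gap: 28.1
```

The gap reads 28 mm, which is less than the 40 mm key, so the grasp missed. I'll look.

```bash
python3 -c "
from h import *
s=manip.camera('scene');t=manip.camera('top');a=s['pixels'][110:260,70:270];b=t['pixels'][110:260,300:500]
cv2.imwrite('pics/g2.png',cv2.cvtColor(cv2.resize(np.hstack([a,b]),(800,300)),cv2.COLOR_RGB2BGR));print(manip.read_state()['wrist_force'])"
```

```text
[ 0.20360605  0.53661022 -1.28468849]
```

View pics/g2.png

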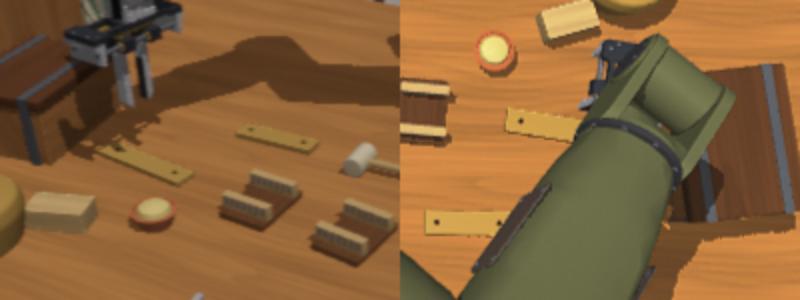

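```bash
python3 -c "
from h import *
s=manip.camera('scene');t=manip.camera('top');st=manip.read_state();p=st['eef_pos'];print(p,st['joints'],st['finger_gap'])
ims=[]
for c in(s,t):
    print(proj(c,p),proj(c,p+[0,0,97]))
    im=c['pixels'].copy()
    for dz in(0,20,97):
        u=np.round(proj(c,p+[0,0,dz])).astype(int);cv2.circle(im,tuple(int(i) for i in u),1,(255,0,255),-1)
    ims.append(im[100:200,90:220] if c is s else im[110:210,330:460])
cv2.imwrite('pics/g3.png',cv2.cvtColor(cv2.resize(np.hstack(ims),(800,308)),cv2.COLOR_RGB2BGR))"
```

```text
[ 566.35716379 -396.87716837   93.62295236] [-6.64204774e-01  6.91874638e-01  1.15539519e+00  6.17597865e-05
  1.29217558e+00 -5.30089240e-01] 28.1358394520447
[139.37821419 167.16936547] [135.05956516 139.09541921]
[388.64964889 169.85190167] [401.32489001 165.35168076]
```

View pics/g3.png

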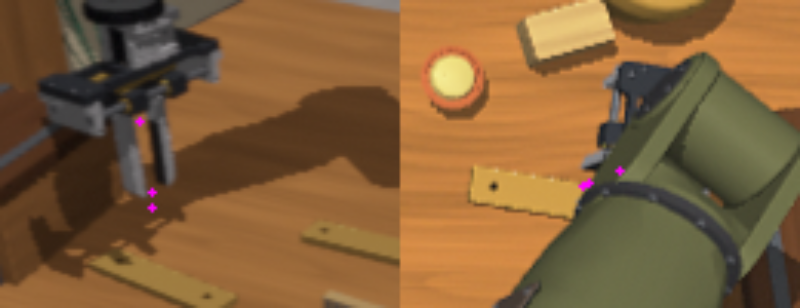

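The key is untouched. The reported TCP projects about 18 mm below the visible fingertips, so the tips are actually higher than reported. I'll descend again and feel for the right height in small guarded steps.

```bash

python3 -m crank '[{"offset":[0,0,-0.02],"spin":0},{"offset":[0,0,-0.04],"spin":0},{"offset":[0,0,-0.06],"spin":0},{"offset":[0,0,-0.075],"spin":0},{"offset":[0,0,-0.085],"spin":0},{"offset":[0,0,-0.088],"spin":0},{"offset":[0,0,-0.088],"spin":0},{"offset":[0,0,-0.088],"spin":0}]' 0.75
python3 -m crank '[{"offset":[0,0,-0.001],"spin":0},{"offset":[0,0,-0.002],"spin":0},{"offset":[0,0,-0.003],"spin":0},{"offset":[0,0,-0.004],"spin":0},{"offset":[0,0,-0.005],"spin":0},{"offset":[0,0,-0.006],"spin":0},{"offset":[0,0,-0.007],"spin":0},{"offset":[0,0,-0.007],"spin":0}]'
python3 -c "
from h import *
s=manip.camera('scene');t=manip.camera('top');st=manip.read_state();p=st['eef_pos'];print(p,manip.hold_point_z)
im=s['pixels'].copy()
for dz in(0,20,97):
    u=np.round(proj(s,p+[0,0,dz])).astype(int);im[u[1],u[0]]=(255,0,255)
cv2.imwrite('pics/g4.png',cv2.cvtColor(cv2.resize(im[130:220,90:200],None,fx=6,fy=6,interpolation=0),cv2.COLOR_RGB2BGR))"
```

```text
clock: 7.13
eef_pos: [566.7, -397.1, 6.3]
eef_rot: [3.139, 0.001, 1.437]
wrist_force: [0.2, -0.2, 0.2]
finger_gap: 70.2
clock: 7.8
eef_pos: [566.6, -397.0, -0.9]
eef_rot: [3.139, 0.001, 1.437]
wrist_force: [0.9, 0.6, 0.7]
finger_gap: 70.5
[ 566.66691893 -397.11812393   -0.69321615] 18.8
```

View pics/g4.png

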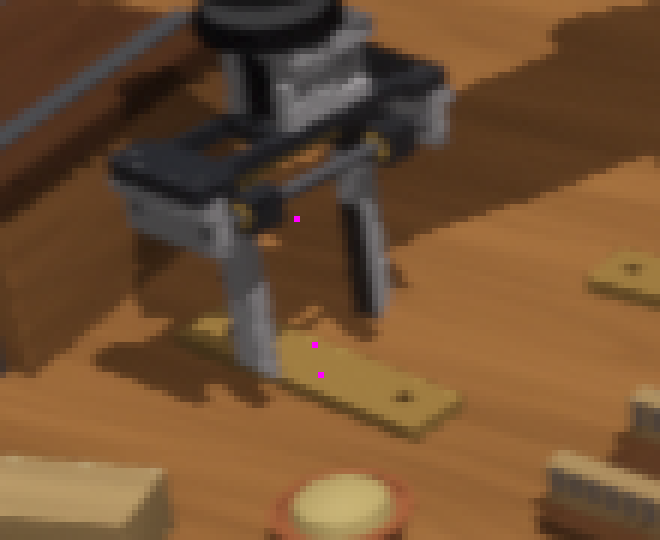

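The tips' midpoint is at (315,343), which matches the marker 20 mm above the reported TCP, and the xy agrees. So the tips are about 19–20 mm above the reported TCP. I'll continue down, guarded.

```bash

python3 -m crank '[{"offset":[0,0,-0.003],"spin":0},{"offset":[0,0,-0.006],"spin":0},{"offset":[0,0,-0.009],"spin":0},{"offset":[0,0,-0.011],"spin":0},{"offset":[0,0,-0.012],"spin":0},{"offset":[0,0,-0.012],"spin":0},{"offset":[0,0,-0.012],"spin":0},{"offset":[0,0,-0.012],"spin":0}]'
python3 -m crank '[{"offset":[0,0,-0.001],"spin":0},{"offset":[0,0,-0.002],"spin":0},{"offset":[0,0,-0.003],"spin":0},{"offset":[0,0,-0.003],"spin":0},{"offset":[0,0,-0.003],"spin":0},{"offset":[0,0,-0.003],"spin":0},{"offset":[0,0,-0.003],"spin":0},{"offset":[0,0,-0.003],"spin":0}]'
```

```text
clock: 8.57
eef_pos: [566.7, -397.1, -12.6]
eef_rot: [3.139, 0.002, 1.437]
wrist_force: [0.6, 0.5, -0.7]
finger_gap: 70.2
clock: 9.23
eef_pos: [566.7, -397.2, -15.5]
eef_rot: [3.139, 0.002, 1.437]
wrist_force: [0.4, -0.1, 0.5]
finger_gap: 70.7
```

```bash

python3 -m crank '[{"offset":[0,0,0],"spin":0},{"offset":[0,0,0],"spin":0},{"offset":[0,0,0],"spin":0},{"offset":[0,0,0],"spin":0},{"offset":[0,0,0],"spin":0},{"offset":[0,0,0],"spin":0},{"offset":[0,0,0],"spin":0},{"offset":[0,0,0],"spin":0}]' 0.3 50
python3 -m crank '[{"offset":[0,0,0.005],"spin":0},{"offset":[0,0,0.01],"spin":0},{"offset":[0,0,0.02],"spin":0},{"offset":[0,0,0.03],"spin":0},{"offset":[0,0,0.03],"spin":0},{"offset":[0,0,0.03],"spin":0},{"offset":[0,0,0.03],"spin":0},{"offset":[0,0,0.03],"spin":0}]'
python3 -c "
from h import *
print(manip.read_state())"
```

```text
clock: 9.9
eef_pos: [566.9, -397.2, -15.5]
eef_rot: [3.138, 0.002, 1.437]
wrist_force: [1.5, -0.2, -0.8]
finger_gap: 38.6
clock: 10.57
eef_pos: [566.6, -397.0, 14.0]
eef_rot: [3.139, 0.001, 1.437]
wrist_force: [-0.9, 0.3, -5.8]
finger_gap: 39.2
{'clock': 10.5667, 'joints': array([-6.64136873e-01,  7.75140611e-01,  1.20971938e+00,  1.47966917e-04,
        1.15406346e+00, -5.30052490e-01]), 'qd': array([ 0.00081708,  0.00179994,  0.00030712,  0.00045105, -0.00104333,
        0.00037529]), 'effort': array([-9.35013959e-04, -7.95016479e+01, -3.51916695e+01,  4.56913223e-02,
        3.25665611e-02,  1.98901321e-04]), 'eef_pos': array([ 566.60999788, -396.98729967,   13.99405564]), 'eef_rot': array([3.13922123e+00, 1.23261558e-03, 1.43665077e+00]), 'wrist_force': array([-0.90969804,  0.28282699, -5.82175871]), 'moment': array([-0.05296735,  0.08608916,  0.02260666]), 'finger_gap': 39.16625710684175}
```

Held: the weight reads 5.8 N and the gap 39 mm. Carrying it to the right cradle.

```bash

python3 -m crank '[{"offset":[0,0.02,0.03],"spin":-3},{"offset":[0,0.04,0.06],"spin":-8},{"offset":[0,0.06,0.065],"spin":-14},{"offset":[0.005,0.08,0.065],"spin":-20},{"offset":[0.005,0.11,0.065],"spin":-26},{"offset":[0.01,0.14,0.065],"spin":-32},{"offset":[0.01,0.16,0.065],"spin":-38},{"offset":[0.01,0.17,0.065],"spin":-42}]'
python3 -m crank '[{"offset":[0.0115,0.01,0],"spin":-5},{"offset":[0.0115,0.03,0],"spin":-11},{"offset":[0.0115,0.045,0],"spin":-17},{"offset":[0.0115,0.055,0],"spin":-23},{"offset":[0.0115,0.064,0],"spin":-29},{"offset":[0.0115,0.064,0],"spin":-35},{"offset":[0.0115,0.064,0],"spin":-40},{"offset":[0.0115,0.064,0],"spin":-43}]'
```

```text
clock: 11.23
eef_pos: [576.6, -224.3, 78.7]
eef_rot: [3.14, 0.001, 0.7]
wrist_force: [-0.2, -0.2, -5.5]
finger_gap: 38.5
clock: 11.9
eef_pos: [588.0, -160.0, 78.3]
eef_rot: [3.14, 0.002, -0.055]
wrist_force: [0.2, -0.1, -6.1]
finger_gap: 38.7
```

```bash

python3 -m crank '[{"offset":[0,-0.003,-0.01],"spin":-0.8},{"offset":[0,-0.003,-0.02],"spin":-0.8},{"offset":[0,-0.003,-0.03],"spin":-0.8},{"offset":[0,-0.003,-0.04],"spin":-0.8},{"offset":[0,-0.003,-0.048],"spin":-0.8},{"offset":[0,-0.003,-0.048],"spin":-0.8},{"offset":[0,-0.003,-0.048],"spin":-0.8},{"offset":[0,-0.003,-0.048],"spin":-0.8}]'
python3 -c "
from h import *
s=manip.camera('scene');t=manip.camera('top')
a=s['pixels'][150:240,150:270];b=t['pixels'][110:200,260:380]
cv2.imwrite('pics/g5.png',cv2.cvtColor(cv2.resize(np.hstack([a,b]),(800,300),interpolation=cv2.INTER_CUBIC),cv2.COLOR_RGB2BGR))"
```

```text
clock: 12.57
eef_pos: [588.3, -163.0, 30.7]
eef_rot: [3.14, 0.001, -0.069]
wrist_force: [0.0, 0.2, -4.8]
finger_gap: 38.7
```

View pics/g5.png

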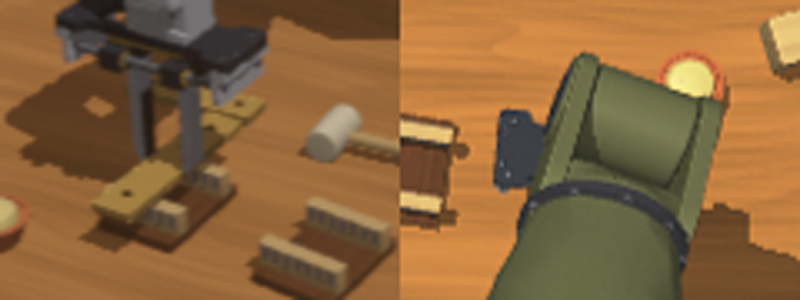

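The key hovers across both rails of the right cradle (about (160,190) in the left-hand crop), and it looks centred. I'll lower it gently until it makes contact.

```bash

python3 -m crank '[{"offset":[0,0,-0.002],"spin":0},{"offset":[0,0,-0.004],"spin":0},{"offset":[0,0,-0.006],"spin":0},{"offset":[0,0,-0.008],"spin":0},{"offset":[0,0,-0.009],"spin":0},{"offset":[0,0,-0.01],"spin":0},{"offset":[0,0,-0.0105],"spin":0},{"offset":[0,0,-0.0105],"spin":0}]'
python3 -m crank '[{"offset":[0,0,-0.0003],"spin":0},{"offset":[0,0,-0.0005],"spin":0},{"offset":[0,0,-0.0005],"spin":0},{"offset":[0,0,-0.0005],"spin":0},{"offset":[0,0,-0.0005],"spin":0},{"offset":[0,0,-0.0005],"spin":0},{"offset":[0,0,-0.0005],"spin":0},{"offset":[0,0,-0.0005],"spin":0}]'
```

```text
clock: 13.33
eef_pos: [588.3, -163.1, 20.3]
eef_rot: [3.14, 0.001, -0.069]
wrist_force: [0.2, -0.2, -5.2]
finger_gap: 38.8
clock: 14.0
eef_pos: [588.3, -163.1, 19.9]
eef_rot: [3.14, 0.001, -0.069]
wrist_force: [0.1, 0.3, -5.3]
finger_gap: 38.7
```

```bash

python3 -m crank '[{"offset":[0,0,-0.0003],"spin":0},{"offset":[0,0,-0.0006],"spin":0},{"offset":[0,0,-0.0006],"spin":0},{"offset":[0,0,-0.0006],"spin":0},{"offset":[0,0,-0.0006],"spin":0},{"offset":[0,0,-0.0006],"spin":0},{"offset":[0,0,-0.0006],"spin":0},{"offset":[0,0,-0.0006],"spin":0}]'
python3 -m crank '[{"offset":[0,0,0],"spin":0},{"offset":[0,0,0],"spin":0},{"offset":[0,0,0],"spin":0},{"offset":[0,0,0],"spin":0},{"offset":[0,0,0],"spin":0},{"offset":[0,0,0],"spin":0},{"offset":[0,0,0],"spin":0},{"offset":[0,0,0],"spin":0}]' 0.65
python3 -m crank '[{"offset":[0,0,0.01],"spin":0},{"offset":[0,0,0.02],"spin":0},{"offset":[0,0,0.04],"spin":0},{"offset":[0,0,0.07],"spin":0},{"offset":[0,0,0.1],"spin":0},{"offset":[0,0,0.1],"spin":0},{"offset":[0,0,0.1],"spin":0},{"offset":[0,0,0.1],"spin":0}]'
```

```text
clock: 14.67
eef_pos: [588.4, -163.1, 19.5]
eef_rot: [3.14, 0.001, -0.069]
wrist_force: [-2.8, 0.2, 1.3]
finger_gap: 38.8
clock: 15.33
eef_pos: [588.4, -163.1, 19.5]
eef_rot: [3.14, 0.001, -0.069]
wrist_force: [-0.4, 0.6, -0.1]
finger_gap: 61.1
clock: 16.0
eef_pos: [588.2, -163.0, 119.6]
eef_rot: [3.14, 0.001, -0.069]
wrist_force: [0.7, 0.6, -0.2]
finger_gap: 60.8
```

The long key is placed. Contact came at TCP 19.5, as predicted. Next is the short key.

```bash

python3 -m crank '[{"offset":[-0.096,0.215,0],"spin":41},{"offset":[-0.096,0.215,0],"spin":41},{"offset":[-0.096,0.215,0],"spin":41},{"offset":[-0.096,0.215,0],"spin":41},{"offset":[-0.096,0.215,0],"spin":41},{"offset":[-0.096,0.215,0],"spin":41},{"offset":[-0.096,0.215,0],"spin":41},{"offset":[-0.096,0.215,0],"spin":41}]' 0.75
python3 -m crank '[{"offset":[-0.0965,0.214,-0.08],"spin":41},{"offset":[-0.0965,0.214,-0.08],"spin":41},{"offset":[-0.0965,0.214,-0.08],"spin":41},{"offset":[-0.0965,0.214,-0.08],"spin":41},{"offset":[-0.0965,0.214,-0.08],"spin":41},{"offset":[-0.0965,0.214,-0.08],"spin":41},{"offset":[-0.0965,0.214,-0.08],"spin":41},{"offset":[-0.0965,0.214,-0.08],"spin":41}]'
python3 - <<'E'
from h import *
t=manip.camera('top')
print(key((t,),'long',(588,-163),-4,z=35))
m=kmask(t,(634.5,156.3),35,62,lo=(15,60,150),hi=(26,142,255))
print(m.sum(),fit([(t,m)],RAILS,(632,153,.15)))
E
```

```text
clock: 16.67
eef_pos: [491.6, 52.8, 119.0]
eef_rot: [3.141, 0.002, 0.648]
wrist_force: [0.5, -0.6, 0.2]
finger_gap: 70.4
clock: 17.33
eef_pos: [394.5, 267.1, 37.8]
eef_rot: [-3.141, 0.003, 1.364]
wrist_force: [0.1, -0.9, -0.2]
finger_gap: 70.1
[(np.float64(584.8), np.float64(-160.2), np.float64(-4.2), np.float64(0.166))]
228 (np.float64(634.7), np.float64(156.5), np.float64(9.9), np.float64(0.093))
```

```bash

python3 -m crank '[{"offset":[0.001,-0.001,-0.015],"spin":0},{"offset":[0.001,-0.001,-0.03],"spin":0},{"offset":[0.001,-0.001,-0.04],"spin":0},{"offset":[0.001,-0.001,-0.047],"spin":0},{"offset":[0.001,-0.001,-0.051],"spin":0},{"offset":[0.001,-0.001,-0.053],"spin":0},{"offset":[0.001,-0.001,-0.053],"spin":0},{"offset":[0.001,-0.001,-0.053],"spin":0}]'
python3 - <<'E'
from h import *
t=manip.camera('top')
for lo in (140,145,150):
    m=kmask(t,(588,-163),40,100,lo=(17,lo,110));print(m.sum(),fit([(t,m)],[(0,0,180,40,35,45)],(588,-163,-.07)))
E
```

```text
clock: 18.05
eef_pos: [396.7, 265.4, -14.1]
eef_rot: [3.141, 0.002, 1.362]
wrist_force: [-0.1, 0.4, 0.7]
finger_gap: 70.6
694 (np.float64(585.1), np.float64(-160.3), np.float64(-4.1), np.float64(0.042))
693 (np.float64(584.8), np.float64(-160.3), np.float64(-4.1), np.float64(0.043))
688 (np.float64(585.1), np.float64(-160.5), np.float64(-3.9), np.float64(0.047))
```

```bash

python3 -m crank '[{"offset":[-0.001,0.001,-0.0015],"spin":0},{"offset":[-0.001,0.001,-0.0015],"spin":0},{"offset":[-0.001,0.001,-0.0015],"spin":0},{"offset":[-0.001,0.001,-0.0015],"spin":0},{"offset":[-0.001,0.001,-0.0015],"spin":0},{"offset":[-0.001,0.001,-0.0015],"spin":0},{"offset":[-0.001,0.001,-0.0015],"spin":0},{"offset":[-0.001,0.001,-0.0015],"spin":0}]' 0.3 50
python3 - <<'E'
from h import *
t=manip.camera('top');s=manip.camera('scene')
a=cv2.resize(t['pixels'][145:183,280:345],None,fx=6,fy=6,interpolation=0);b=cv2.resize(s['pixels'][190:235,165:235],None,fx=5.6,fy=5.6,interpolation=0)
h=max(a.shape[0],b.shape[0]);a=np.pad(a,((0,h-a.shape[0]),(0,0),(0,0)));b=np.pad(b,((0,h-b.shape[0]),(0,0),(0,0)))
cv2.imwrite('pics/g6.png',cv2.cvtColor(np.hstack([a,b]),cv2.COLOR_RGB2BGR))
m=kmask(t,(588,-163),35,62,lo=(13,60,150),hi=(26,139,255))
for dy in(0,3):
  print(m.sum(),fit([(t,m)],[(i*35,j*30-dy/2*0,14,20,34,35) for i in(-1,1) for j in(-1,1)],(588,-163+dy,-.07)))
print(proj(t,(588.1,-163.1,35)),proj(t,(588.1,-163.1,45)))
E
```

```text
clock: 18.77
eef_pos: [395.9, 266.5, -15.5]
eef_rot: [3.14, 0.002, 1.362]
wrist_force: [1.8, 1.3, 0.4]
finger_gap: 39.2
0 (np.float64(588.0), np.float64(-163.0), np.float64(-4.0), np.float64(inf))
0 (np.float64(588.0), np.float64(-160.0), np.float64(-4.0), np.float64(inf))
[311.30415701 163.94378529] [311.79957862 163.48731868]h.py:39: RuntimeWarning: divide by zero encountered in scalar divide
  s+=np.abs(a-b).sum()/b.sum()
  np.max(np.abs(fsim[0] - fsim[1:])) <= fatol):
```

View pics/g6.png

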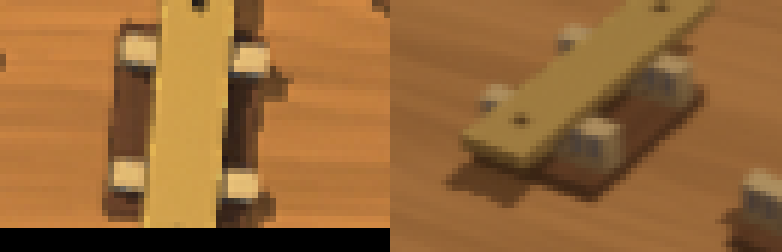

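The top crop shows the key (edges 159–232) sitting about 2 mm to +y of the rails (120–271), after allowing for parallax. The fit says (−3,+3) mm. Both agree with a constant camera-to-robot bias of about (−0.3,+2.8) mm. I'll apply that to the short key now and correct the long one later.

```bash

python3 -m crank '[{"offset":[0,0,0.015],"spin":0},{"offset":[0,0,0.035],"spin":0},{"offset":[0.01,-0.005,0.06],"spin":-3},{"offset":[0.03,-0.015,0.08],"spin":-8},{"offset":[0.06,-0.025,0.085],"spin":-14},{"offset":[0.09,-0.04,0.085],"spin":-20},{"offset":[0.12,-0.055,0.085],"spin":-26},{"offset":[0.15,-0.07,0.085],"spin":-32}]'
python3 -m crank '[{"offset":[0.025,-0.015,0],"spin":-6},{"offset":[0.05,-0.03,0],"spin":-12},{"offset":[0.075,-0.04,0],"spin":-18},{"offset":[0.09,-0.0425,0],"spin":-24},{"offset":[0.092,-0.0425,0],"spin":-30},{"offset":[0.092,-0.0425,0],"spin":-36},{"offset":[0.092,-0.0425,0],"spin":-36},{"offset":[0.092,-0.0425,0],"spin":-36}]'
```

```text
clock: 19.53
eef_pos: [546.6, 195.6, 69.0]
eef_rot: [3.141, 0.003, 0.798]
wrist_force: [-0.0, -0.1, -4.5]
finger_gap: 39.0
clock: 20.2
eef_pos: [638.0, 153.0, 68.2]
eef_rot: [3.141, 0.005, 0.173]
wrist_force: [0.2, -0.4, -3.9]
finger_gap: 39.0
```

```bash

python3 -m crank '[{"offset":[0,0.001,-0.01],"spin":0},{"offset":[0,0.001,-0.02],"spin":0},{"offset":[0,0.001,-0.03],"spin":0},{"offset":[0,0.001,-0.038],"spin":0},{"offset":[0,0.001,-0.043],"spin":0},{"offset":[0,0.001,-0.046],"spin":0},{"offset":[0,0.001,-0.046],"spin":0},{"offset":[0,0.001,-0.046],"spin":0}]'
python3 -m crank '[{"offset":[0,0,-0.0005],"spin":0},{"offset":[0,0,-0.001],"spin":0},{"offset":[0,0,-0.0015],"spin":0},{"offset":[0,0,-0.002],"spin":0},{"offset":[0,0,-0.002],"spin":0},{"offset":[0,0,-0.002],"spin":0},{"offset":[0,0,-0.002],"spin":0},{"offset":[0,0,-0.002],"spin":0}]'
```

```text
clock: 20.87
eef_pos: [638.1, 154.0, 22.3]
eef_rot: [3.141, 0.005, 0.173]
wrist_force: [-0.2, 0.6, -3.7]
finger_gap: 39.1
clock: 21.53
eef_pos: [638.1, 154.0, 20.4]
eef_rot: [3.141, 0.005, 0.173]
wrist_force: [-0.6, 0.4, -4.1]
finger_gap: 39.0
```

```bash

python3 -m crank '[{"offset":[0,0,-0.0003],"spin":0},{"offset":[0,0,-0.0006],"spin":0},{"offset":[0,0,-0.0009],"spin":0},{"offset":[0,0,-0.0009],"spin":0},{"offset":[0,0,-0.0009],"spin":0},{"offset":[0,0,-0.0009],"spin":0},{"offset":[0,0,-0.0009],"spin":0},{"offset":[0,0,-0.0009],"spin":0}]'
python3 -m crank '[{"offset":[0,0,0],"spin":0},{"offset":[0,0,0],"spin":0},{"offset":[0,0,0],"spin":0},{"offset":[0,0,0],"spin":0},{"offset":[0,0,0],"spin":0},{"offset":[0,0,0],"spin":0},{"offset":[0,0,0],"spin":0},{"offset":[0,0,0],"spin":0}]' 0.65
python3 -m crank '[{"offset":[0,0,0.01],"spin":0},{"offset":[0,0,0.02],"spin":0},{"offset":[0,0,0.04],"spin":0},{"offset":[0,0,0.07],"spin":0},{"offset":[0,0,0.1],"spin":0},{"offset":[0,0,0.1],"spin":0},{"offset":[0,0,0.1],"spin":0},{"offset":[0,0,0.1],"spin":0}]'
```

```text
clock: 22.2
eef_pos: [638.2, 154.1, 19.6]
eef_rot: [3.141, 0.004, 0.173]
wrist_force: [-2.4, 0.1, -0.8]
finger_gap: 38.9
clock: 22.87
eef_pos: [638.2, 154.1, 19.6]
eef_rot: [3.141, 0.004, 0.174]
wrist_force: [-0.1, -0.7, -0.4]
finger_gap: 60.7
clock: 23.53
eef_pos: [638.0, 154.0, 119.7]
eef_rot: [3.141, 0.004, 0.173]
wrist_force: [-0.3, 0.1, -0.7]
finger_gap: 60.9
```

```bash

python3 -m crank '[{"offset":[-0.118,-0.2,0],"spin":40},{"offset":[-0.118,-0.2,0],"spin":40},{"offset":[-0.118,-0.2,0],"spin":40},{"offset":[-0.118,-0.2,0],"spin":40},{"offset":[-0.118,-0.2,0],"spin":40},{"offset":[-0.118,-0.2,0],"spin":40},{"offset":[-0.118,-0.2,0],"spin":40},{"offset":[-0.118,-0.2,0],"spin":40}]' 0.75
python3 -m crank '[{"offset":[-0.117,-0.2007,-0.08],"spin":39.8},{"offset":[-0.117,-0.2007,-0.08],"spin":39.8},{"offset":[-0.117,-0.2007,-0.08],"spin":39.8},{"offset":[-0.117,-0.2007,-0.08],"spin":39.8},{"offset":[-0.117,-0.2007,-0.08],"spin":39.8},{"offset":[-0.117,-0.2007,-0.08],"spin":39.8},{"offset":[-0.117,-0.2007,-0.08],"spin":39.8},{"offset":[-0.117,-0.2007,-0.08],"spin":39.8}]'
python3 - <<'E'
from h import *
t=manip.camera('top')
m=kmask(t,(634,156),40,80,lo=(17,145,110));print(m.sum(),fit([(t,m)],[(0,0,110,40,35,47)],(634,156,.17)))
E
```

```text
clock: 24.2
eef_pos: [519.3, -46.8, 119.1]
eef_rot: [-3.141, 0.005, 0.869]
wrist_force: [0.3, 0.8, 0.1]
finger_gap: 70.3
clock: 24.87
eef_pos: [400.6, -248.8, 37.1]
eef_rot: [-3.138, 0.003, 1.561]
wrist_force: [0.3, 1.1, -0.3]
finger_gap: 70.5
417 (np.float64(633.3), np.float64(156.6), np.float64(9.7), np.float64(0.057))
```

The short key measures within 1.3 mm of its cradle's centre, so the bias holds. Now gripping the mid key.

```bash

python3 -m crank '[{"offset":[0.002,0.002,-0.015],"spin":0.2},{"offset":[0.002,0.002,-0.03],"spin":0.2},{"offset":[0.002,0.002,-0.04],"spin":0.2},{"offset":[0.002,0.002,-0.047],"spin":0.2},{"offset":[0.002,0.002,-0.05],"spin":0.2},{"offset":[0.002,0.002,-0.052],"spin":0.2},{"offset":[0.002,0.002,-0.0525],"spin":0.2},{"offset":[0.002,0.002,-0.0525],"spin":0.2}]'
python3 -m crank '[{"offset":[0,0,0],"spin":0},{"offset":[0,0,0],"spin":0},{"offset":[0,0,0],"spin":0},{"offset":[0,0,0],"spin":0},{"offset":[0,0,0],"spin":0},{"offset":[0,0,0],"spin":0},{"offset":[0,0,0],"spin":0},{"offset":[0,0,0],"spin":0}]' 0.3 50
```

```text
clock: 25.58
eef_pos: [404.1, -245.8, -14.2]
eef_rot: [-3.139, 0.004, 1.563]
wrist_force: [1.1, -0.1, 1.1]
finger_gap: 70.1
clock: 26.25
eef_pos: [404.2, -245.8, -14.1]
eef_rot: [-3.14, 0.004, 1.563]
wrist_force: [1.5, 0.1, 1.7]
finger_gap: 38.6
```

```bash

python3 -m crank '[{"offset":[0,0,0.015],"spin":0},{"offset":[0,0,0.035],"spin":0},{"offset":[0,0.005,0.06],"spin":4},{"offset":[0.01,0.02,0.085],"spin":10},{"offset":[0.03,0.04,0.095],"spin":16},{"offset":[0.05,0.065,0.095],"spin":22},{"offset":[0.07,0.09,0.095],"spin":28},{"offset":[0.09,0.115,0.095],"spin":34}]'
python3 -m crank '[{"offset":[0.02,0.025,0],"spin":6},{"offset":[0.04,0.05,0],"spin":12},{"offset":[0.06,0.075,0],"spin":18},{"offset":[0.08,0.1,0],"spin":24},{"offset":[0.095,0.12,0],"spin":30},{"offset":[0.106,0.1296,0],"spin":36},{"offset":[0.106,0.1296,0],"spin":42},{"offset":[0.106,0.1296,0],"spin":48}]'
```

```text
clock: 26.92
eef_pos: [494.3, -129.4, 80.4]
eef_rot: [-3.139, 0.003, 2.162]
wrist_force: [0.4, -0.8, -6.2]
finger_gap: 38.8
clock: 27.58
eef_pos: [599.8, 1.1, 78.9]
eef_rot: [-3.139, 0.0, 3.006]
wrist_force: [-1.2, -0.4, -6.4]
finger_gap: 38.5
```

```bash

python3 -m crank '[{"offset":[0.001,-0.0023,-0.01],"spin":-0.6},{"offset":[0.001,-0.0023,-0.022],"spin":-0.6},{"offset":[0.001,-0.0023,-0.034],"spin":-0.6},{"offset":[0.001,-0.0023,-0.044],"spin":-0.6},{"offset":[0.001,-0.0023,-0.05],"spin":-0.6},{"offset":[0.001,-0.0023,-0.054],"spin":-0.6},{"offset":[0.001,-0.0023,-0.056],"spin":-0.6},{"offset":[0.001,-0.0023,-0.056],"spin":-0.6}]'
python3 -m crank '[{"offset":[0,0,-0.0004],"spin":0},{"offset":[0,0,-0.0008],"spin":0},{"offset":[0,0,-0.0012],"spin":0},{"offset":[0,0,-0.0012],"spin":0},{"offset":[0,0,-0.0012],"spin":0},{"offset":[0,0,-0.0012],"spin":0},{"offset":[0,0,-0.0012],"spin":0},{"offset":[0,0,-0.0012],"spin":0}]'
```

```text
clock: 28.25
eef_pos: [600.8, -1.2, 22.7]
eef_rot: [-3.139, 0.0, 2.995]
wrist_force: [0.2, -0.8, -5.9]
finger_gap: 38.8
clock: 28.92
eef_pos: [600.8, -1.2, 21.5]
eef_rot: [-3.138, 0.0, 2.995]
wrist_force: [0.5, 0.2, -6.7]
finger_gap: 38.6
```

```bash

python3 -m crank '[{"offset":[0,0,-0.0003],"spin":0},{"offset":[0,0,-0.0006],"spin":0},{"offset":[0,0,-0.0006],"spin":0},{"offset":[0,0,-0.0006],"spin":0},{"offset":[0,0,-0.0006],"spin":0},{"offset":[0,0,-0.0006],"spin":0},{"offset":[0,0,-0.0006],"spin":0},{"offset":[0,0,-0.0006],"spin":0}]'
python3 -m crank '[{"offset":[0,0,0],"spin":0},{"offset":[0,0,0],"spin":0},{"offset":[0,0,0],"spin":0},{"offset":[0,0,0],"spin":0},{"offset":[0,0,0],"spin":0},{"offset":[0,0,0],"spin":0},{"offset":[0,0,0],"spin":0},{"offset":[0,0,0],"spin":0}]' 0.65
python3 -m crank '[{"offset":[0,0,0.01],"spin":0},{"offset":[0,0,0.02],"spin":0},{"offset":[0,0,0.04],"spin":0},{"offset":[0,0,0.07],"spin":0},{"offset":[0,0,0.1],"spin":0},{"offset":[0,0,0.1],"spin":0},{"offset":[0,0,0.1],"spin":0},{"offset":[0,0,0.1],"spin":0}]'
```

```text
clock: 29.58
eef_pos: [600.9, -1.2, 21.0]
eef_rot: [-3.139, 0.0, 2.995]
wrist_force: [-1.5, -1.2, -3.4]
finger_gap: 38.7
clock: 30.25
eef_pos: [600.9, -1.2, 21.0]
eef_rot: [-3.139, 0.0, 2.995]
wrist_force: [0.4, 0.2, -0.1]
finger_gap: 60.9
clock: 30.92
eef_pos: [600.7, -1.2, 121.1]
eef_rot: [-3.139, 0.0, 2.995]
wrist_force: [0.3, -0.5, -0.2]
finger_gap: 60.9
```

The mid key is released. Now I'll shift the long key by (+3,−3) mm.

```bash

python3 -m crank '[{"offset":[-0.0154,-0.1619,0],"spin":4.5},{"offset":[-0.0154,-0.1619,0],"spin":4.5},{"offset":[-0.0154,-0.1619,0],"spin":4.5},{"offset":[-0.0154,-0.1619,-0.01],"spin":4.5},{"offset":[-0.0154,-0.1619,-0.03],"spin":4.5},{"offset":[-0.0154,-0.1619,-0.06],"spin":4.5},{"offset":[-0.0154,-0.1619,-0.06],"spin":4.5},{"offset":[-0.0154,-0.1619,-0.06],"spin":4.5}]' 0.7
python3 -m crank '[{"offset":[0,0,-0.01],"spin":0},{"offset":[0,0,-0.02],"spin":0},{"offset":[0,0,-0.03],"spin":0},{"offset":[0,0,-0.035],"spin":0},{"offset":[0,0,-0.038],"spin":0},{"offset":[0,0,-0.041],"spin":0},{"offset":[0,0,-0.041],"spin":0},{"offset":[0,0,-0.041],"spin":0}]'
```

```text
clock: 31.58
eef_pos: [584.2, -162.6, 59.6]
eef_rot: [-3.14, -0.004, 3.073]
wrist_force: [-0.1, 0.1, -0.2]
finger_gap: 65.9
clock: 32.25
eef_pos: [584.3, -162.7, 18.8]
eef_rot: [-3.14, -0.003, 3.074]
wrist_force: [-0.1, 0.0, 0.7]
finger_gap: 66.0
```

Good. Close, lift 2 mm, shift by (3,−3), lower, release and retreat.

```bash

python3 -m crank '[{"offset":[0,0,0],"spin":0},{"offset":[0,0,0],"spin":0},{"offset":[0,0,0],"spin":0},{"offset":[0,0,0],"spin":0},{"offset":[0,0,0],"spin":0},{"offset":[0,0,0],"spin":0},{"offset":[0,0,0],"spin":0},{"offset":[0,0,0],"spin":0}]' 0.3 50
python3 -m crank '[{"offset":[0,0,0.001],"spin":0},{"offset":[0,0,0.002],"spin":0},{"offset":[0.001,-0.001,0.003],"spin":0},{"offset":[0.002,-0.002,0.003],"spin":0},{"offset":[0.003,-0.003,0.003],"spin":0},{"offset":[0.003,-0.003,0.002],"spin":0},{"offset":[0.003,-0.003,0.001],"spin":0},{"offset":[0.003,-0.003,0],"spin":0}]'
python3 -m crank '[{"offset":[0,0,0],"spin":0},{"offset":[0,0,0],"spin":0},{"offset":[0,0,0],"spin":0},{"offset":[0,0,0],"spin":0},{"offset":[0,0,0],"spin":0},{"offset":[0,0,0],"spin":0},{"offset":[0,0,0],"spin":0},{"offset":[0,0,0],"spin":0}]' 0.65
python3 -m crank '[{"offset":[0,0,0.01],"spin":0},{"offset":[0,0,0.02],"spin":0},{"offset":[0,0,0.04],"spin":0},{"offset":[0,0,0.07],"spin":0},{"offset":[0,0,0.1],"spin":0},{"offset":[0,0,0.13],"spin":0},{"offset":[0,0,0.13],"spin":0},{"offset":[0,0,0.13],"spin":0}]'
```

```text
clock: 32.92
eef_pos: [584.4, -162.7, 19.0]
eef_rot: [-3.139, -0.003, 3.074]
wrist_force: [0.6, 0.6, 1.2]
finger_gap: 38.7
clock: 33.58
eef_pos: [587.4, -165.7, 18.9]
eef_rot: [-3.14, -0.003, 3.073]
wrist_force: [-5.2, 1.5, 8.7]
finger_gap: 38.9
clock: 34.25
eef_pos: [587.4, -165.7, 19.0]
eef_rot: [-3.14, -0.003, 3.073]
wrist_force: [-0.6, 0.6, -0.2]
finger_gap: 61.1
clock: 34.92
eef_pos: [588.2, -166.0, 151.7]
eef_rot: [-3.138, 0.001, 3.074]
wrist_force: [0.1, -0.0, -1.1]
finger_gap: 61.0
```

```bash
cat >> h.py <<'E'
def bell(c,m,xy0,z0=0):
    T=cv2.resize(m.astype(np.uint8)*255,None,fx=S,fy=S,interpolation=cv2.INTER_LINEAR);T=cv2.GaussianBlur(T,(0,0),3).astype(float)
    prof=[(0,18),(5,18),(9,15),(32,15),(42,8),(46,6),(55,4)];a=np.linspace(0,2*np.pi,24)
    def cost(v):
        p=[(proj(c,(v[0]+r*np.cos(k),v[1]+r*np.sin(k),z0+z))+.5)*S for z,r in prof for k in a]
        im=np.zeros(T.shape,np.uint8);p=np.array(p,np.float32).reshape(len(prof),len(a),2)
        for i in range(len(prof)-1):
            cv2.fillConvexPoly(im,np.round((cv2.convexHull(p[i:i+2].reshape(-1,2))-.5)*16).astype(np.int32),255,shift=4)
        return np.abs(cv2.GaussianBlur(im,(0,0),3)-T).sum()/T.sum()
    v0=np.array(xy0,float);r=minimize(cost,v0,method='Nelder-Mead',options=dict(initial_simplex=v0+np.array([[0,0],[8,0],[0,8]]),xatol=.1,fatol=1e-4))
    return np.round(r.x,1),round(r.fun,3)
E
python3 - <<'E'
from h import *
t=manip.camera('top');s=manip.camera('scene')
for c,n in((t,'t'),(s,'s')):
    for d in manip.masks_of(c,'bell_weight'):
        ys,xs=np.nonzero(d['mask']);w=back(c,[[xs.mean(),ys.mean()]],24)[0]
        if abs(w[0]-555)<40 and abs(w[1]-388)<40: print(n,'net',d['conf'],len(xs),bell(c,d['mask'],w))
    u=proj(c,(555,388,24)).astype(int);h=cv2.cvtColor(c['pixels'],cv2.COLOR_RGB2HSV)
    m=kmask(c,(555,388),24,45,lo=(19,150,50),hi=(32,255,255));print(n,'col',m.sum(),bell(c,m,(555,388)) if m.sum() else h[u[1]-2:u[1]+3,u[0]-2:u[0]+3].tolist())
for n,xy,th in(('long',(588,-163),-4),('mid',(601,0),-8),('short',(634,156),10)):
    L,T=KEYS[n];m=kmask(t,xy,40,L/2+15,lo=(17,145,110));print(n,m.sum(),fit([(t,m)],[(0,0,L,40,35,35+T)],(*xy,np.radians(th))))
E
```

```text
t net 0.4 97 (array([548.7, 393.7]), np.float64(0.151))
t col 96 (array([548.8, 395.5]), np.float64(0.161))
s net 0.57 223 (array([551.3, 393.8]), np.float64(0.085))
s col 162 (array([550.5, 394.7]), np.float64(0.388))
long 0 (np.float64(588.0), np.float64(-163.0), np.float64(-4.0), np.float64(inf))
mid 552 (np.float64(599.0), np.float64(1.4), np.float64(-7.8), np.float64(0.041))
short 419 (np.float64(633.3), np.float64(156.4), np.float64(10.0), np.float64(0.055))h.py:39: RuntimeWarning: divide by zero encountered in scalar divide
  s+=np.abs(a-b).sum()/b.sum()
  np.max(np.abs(fsim[0] - fsim[1:])) <= fatol):
```

The bell fits agree to within about 2 mm across the two cameras, giving robot coordinates of about (550,391.5). The mid key is within about 2.3 mm of its centre. Going for the bell.

```bash

python3 -m crank '[{"offset":[-0.019,0.279,0],"spin":0},{"offset":[-0.019,0.279,0],"spin":0},{"offset":[-0.019,0.279,0],"spin":0},{"offset":[-0.019,0.279,0],"spin":0},{"offset":[-0.019,0.279,0],"spin":0},{"offset":[-0.019,0.279,0],"spin":0},{"offset":[-0.019,0.279,0],"spin":0},{"offset":[-0.019,0.279,0],"spin":0}]' 0.75 20
python3 -m crank '[{"offset":[-0.019,0.2785,-0.01],"spin":-4.5},{"offset":[-0.019,0.2785,-0.02],"spin":-4.5},{"offset":[-0.019,0.2785,-0.03],"spin":-4.5},{"offset":[-0.019,0.2785,-0.04],"spin":-4.5},{"offset":[-0.019,0.2785,-0.05],"spin":-4.5},{"offset":[-0.019,0.2785,-0.06],"spin":-4.5},{"offset":[-0.019,0.2785,-0.07],"spin":-4.5},{"offset":[-0.019,0.2785,-0.08],"spin":-4.5}]'
python3 - <<'E'
from h import *
t=manip.camera('top')
m=kmask(t,(588,-163),40,105,lo=(17,145,110));print(m.sum(),fit([(t,m)],[(0,0,180,40,35,45)],(588,-163,-.07)))
p=manip.read_state()['eef_pos'];print(p)
s=manip.camera('scene');save(s,'b1.png',(345,190,435,270),6)
E
```

```text
clock: 35.78
eef_pos: [566.7, 118.3, 147.0]
eef_rot: [-3.14, -0.007, 3.078]
wrist_force: [-0.0, 1.0, -0.3]
finger_gap: 69.9
clock: 36.45
eef_pos: [545.5, 400.7, 63.3]
eef_rot: [-3.139, -0.01, 3.003]
wrist_force: [-1.8, -1.2, -1.3]
finger_gap: 70.4
688 (np.float64(587.6), np.float64(-163.4), np.float64(-4.2), np.float64(0.047))
[544.9887396  398.46534254  60.80839349]
```

View pics/b1.png

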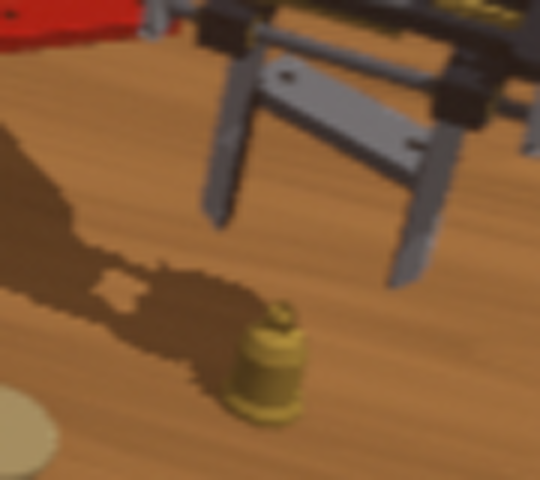

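The long key is now within 0.5 mm of its cradle centre. The gripper overshot the bell by (−5,+7) mm, with the finger midpoint at (313,250) and the bell at (268,360). I'll correct that before descending.

```bash

python3 -m crank '[{"offset":[0.005,-0.007,0],"spin":0},{"offset":[0.005,-0.007,0],"spin":0},{"offset":[0.005,-0.007,0],"spin":0},{"offset":[0.005,-0.007,0],"spin":0},{"offset":[0.005,-0.007,0],"spin":0},{"offset":[0.005,-0.007,0],"spin":0},{"offset":[0.005,-0.007,0],"spin":0},{"offset":[0.005,-0.007,0],"spin":0}]'
```

```text
clock: 37.22
eef_pos: [550.9, 389.7, 63.1]
eef_rot: [-3.136, -0.011, 3.001]
wrist_force: [-0.2, -0.2, -0.1]
finger_gap: 70.5
```

```bash

python3 -m crank '[{"offset":[-0.001,0.002,-0.015],"spin":0},{"offset":[-0.001,0.002,-0.03],"spin":0},{"offset":[-0.001,0.002,-0.045],"spin":0},{"offset":[-0.001,0.002,-0.058],"spin":0},{"offset":[-0.001,0.002,-0.066],"spin":0},{"offset":[-0.001,0.002,-0.07],"spin":0},{"offset":[-0.001,0.002,-0.071],"spin":0},{"offset":[-0.001,0.002,-0.071],"spin":0}]'
python3 -m crank '[{"offset":[0,0,0],"spin":0},{"offset":[0,0,0],"spin":0},{"offset":[0,0,0],"spin":0},{"offset":[0,0,0],"spin":0},{"offset":[0,0,0],"spin":0},{"offset":[0,0,0],"spin":0},{"offset":[0,0,0],"spin":0},{"offset":[0,0,0],"spin":0}]' 0.2 20
python3 - <<'E'
from h import *
print(manip.read_state()['eef_pos'],manip.read_state()['eef_rot'])
s=manip.camera('scene');save(s,'b2.png',(345,190,435,270),6)
E
```

```text
clock: 37.88
eef_pos: [550.1, 391.8, -7.6]
eef_rot: [-3.137, -0.011, 3.001]
wrist_force: [-0.3, -0.1, -0.1]
finger_gap: 70.4
clock: 38.55
eef_pos: [550.2, 391.9, -7.5]
eef_rot: [-3.137, -0.011, 3.001]
wrist_force: [-0.3, 1.0, 0.2]
finger_gap: 29.0
[550.16090376 391.90341397  -7.48916837] [-3.13690341 -0.01083505  3.00142618]
```

View pics/b2.png

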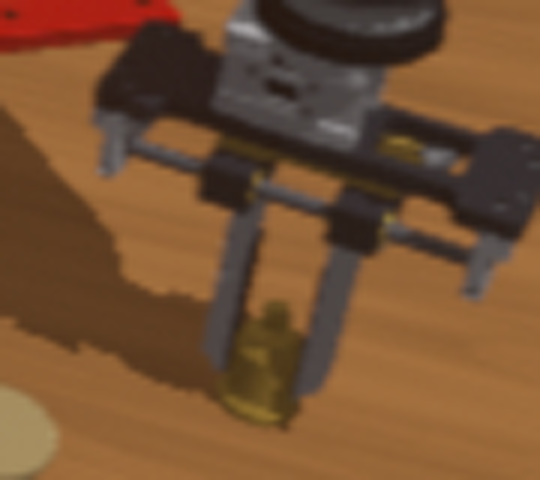

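The bell is held upright between the pads ((265,370), gap 29 mm). I'll carry it to the mid key, aiming for TCP (600,−1.4).

```bash

python3 -m crank '[{"offset":[0,0,0.01],"spin":0},{"offset":[0,0,0.025],"spin":0},{"offset":[0,0,0.045],"spin":0},{"offset":[0,-0.005,0.065],"spin":0},{"offset":[0.003,-0.02,0.085],"spin":0},{"offset":[0.006,-0.04,0.1],"spin":0},{"offset":[0.01,-0.065,0.105],"spin":0},{"offset":[0.013,-0.09,0.105],"spin":0}]'
python3 -m crank '[{"offset":[0.003,-0.025,0],"spin":0},{"offset":[0.007,-0.05,0],"spin":0},{"offset":[0.01,-0.075,0],"spin":0},{"offset":[0.013,-0.1,0],"spin":0},{"offset":[0.017,-0.125,0],"spin":0},{"offset":[0.02,-0.15,0],"spin":0},{"offset":[0.023,-0.175,0],"spin":0},{"offset":[0.025,-0.19,0],"spin":0}]'
```

```text
clock: 39.27
eef_pos: [564.0, 301.5, 101.0]
eef_rot: [-3.139, -0.007, 3.002]
wrist_force: [0.7, -0.1, -1.8]
finger_gap: 29.3
clock: 39.93
eef_pos: [589.3, 109.2, 102.5]
eef_rot: [-3.139, -0.006, 3.001]
wrist_force: [0.9, 0.2, -2.0]
finger_gap: 29.1
```

```bash

python3 -m crank '[{"offset":[0.002,-0.02,0],"spin":0},{"offset":[0.004,-0.04,0],"spin":0},{"offset":[0.006,-0.06,0],"spin":0},{"offset":[0.008,-0.08,0],"spin":0},{"offset":[0.01,-0.1,0],"spin":0},{"offset":[0.0107,-0.1106,0],"spin":0},{"offset":[0.0107,-0.1106,0],"spin":0},{"offset":[0.0107,-0.1106,0],"spin":0}]'
python3 -m crank '[{"offset":[0,0,-0.01],"spin":0},{"offset":[0,0,-0.02],"spin":0},{"offset":[0,0,-0.03],"spin":0},{"offset":[0,0,-0.04],"spin":0},{"offset":[0,0,-0.05],"spin":0},{"offset":[0,0,-0.055],"spin":0},{"offset":[0,0,-0.057],"spin":0},{"offset":[0,0,-0.057],"spin":0}]'
```

```text
clock: 40.6
eef_pos: [600.1, -1.2, 103.1]
eef_rot: [-3.139, -0.006, 3.0]
wrist_force: [-0.2, 0.3, -0.9]
finger_gap: 29.3
clock: 41.27
eef_pos: [599.9, -1.2, 45.6]
eef_rot: [-3.139, -0.007, 3.0]
wrist_force: [-0.8, 0.0, -2.6]
finger_gap: 29.1
```

```bash

python3 -m crank '[{"offset":[0,0,-0.001],"spin":0},{"offset":[0,0,-0.002],"spin":0},{"offset":[0,0,-0.003],"spin":0},{"offset":[0,0,-0.004],"spin":0},{"offset":[0,0,-0.005],"spin":0},{"offset":[0,0,-0.006],"spin":0},{"offset":[0,0,-0.006],"spin":0},{"offset":[0,0,-0.006],"spin":0}]'
python3 -m crank '[{"offset":[0,0,-0.0004],"spin":0},{"offset":[0,0,-0.0008],"spin":0},{"offset":[0,0,-0.001],"spin":0},{"offset":[0,0,-0.001],"spin":0},{"offset":[0,0,-0.001],"spin":0},{"offset":[0,0,-0.001],"spin":0},{"offset":[0,0,-0.001],"spin":0},{"offset":[0,0,-0.001],"spin":0}]'
python3 - <<'E'
from h import *
print(manip.read_state()['wrist_force'])
s=manip.camera('scene');save(s,'b3.png',(190,170,290,260),6)
E
```

```text
clock: 41.93
eef_pos: [599.9, -1.2, 39.5]
eef_rot: [-3.139, -0.007, 3.0]
wrist_force: [-0.1, -0.0, -2.3]
finger_gap: 29.2
clock: 42.6
eef_pos: [599.9, -1.2, 38.6]
eef_rot: [-3.139, -0.006, 3.0]
wrist_force: [0.1, -0.1, -1.6]
finger_gap: 29.2
[ 0.14314245 -0.13191361 -1.633216  ]
```

View pics/b3.png

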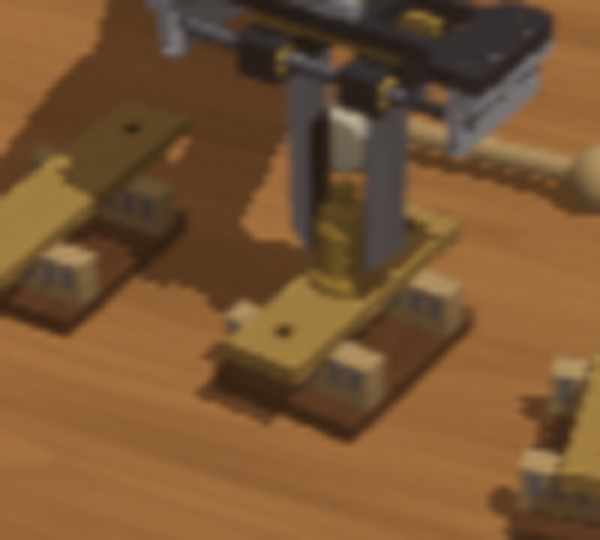

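The bell sits at (340,260), in the middle of the mid key and just touching it. I'll lower it another 0.4 mm, release and retreat.

```bash

python3 -m crank '[{"offset":[0,0,-0.0003],"spin":0},{"offset":[0,0,-0.0006],"spin":0},{"offset":[0,0,-0.0006],"spin":0},{"offset":[0,0,-0.0006],"spin":0},{"offset":[0,0,-0.0006],"spin":0},{"offset":[0,0,-0.0006],"spin":0},{"offset":[0,0,-0.0006],"spin":0},{"offset":[0,0,-0.0006],"spin":0}]'
python3 -m crank '[{"offset":[0,0,0],"spin":0},{"offset":[0,0,0],"spin":0},{"offset":[0,0,0],"spin":0},{"offset":[0,0,0],"spin":0},{"offset":[0,0,0],"spin":0},{"offset":[0,0,0],"spin":0},{"offset":[0,0,0],"spin":0},{"offset":[0,0,0],"spin":0}]' 0.6
python3 -m crank '[{"offset":[0,0,0.01],"spin":0},{"offset":[0,0,0.02],"spin":0},{"offset":[0,0,0.04],"spin":0},{"offset":[0,0,0.07],"spin":0},{"offset":[0,0,0.1],"spin":0},{"offset":[0,0,0.13],"spin":0},{"offset":[0,0,0.13],"spin":0},{"offset":[0,0,0.13],"spin":0}]'
python3 -m crank '[{"offset":[-0.1,0.28,0],"spin":0},{"offset":[-0.1,0.28,0],"spin":0},{"offset":[-0.1,0.28,0],"spin":0},{"offset":[-0.1,0.28,0],"spin":0},{"offset":[-0.1,0.28,0],"spin":0},{"offset":[-0.1,0.28,0],"spin":0},{"offset":[-0.1,0.28,0],"spin":0},{"offset":[-0.1,0.28,0],"spin":0}]'
python3 -m crank '[{"offset":[-0.05,0.05,0],"spin":0},{"offset":[-0.05,0.05,0],"spin":0},{"offset":[-0.05,0.05,0],"spin":0},{"offset":[-0.05,0.05,0],"spin":0},{"offset":[-0.05,0.05,0],"spin":0},{"offset":[-0.05,0.05,0],"spin":0},{"offset":[-0.05,0.05,0],"spin":0},{"offset":[-0.05,0.05,0],"spin":0}]'
python3 - <<'E'
from h import *
t=manip.camera('top');s=manip.camera('scene')
for n,xy,th in(('long',(588,-163),-4),('mid',(601,0),-8),('short',(634,156),10)):
    L,T=KEYS[n];m=kmask(t,xy,40,L/2+15,lo=(17,145,110));print(n,m.sum(),fit([(t,m)],[(0,0,L,40,35,35+T)],(*xy,np.radians(th))))
for c in(t,s):
    for d in manip.masks_of(c,'bell_weight')[:2]: 
        ys,xs=np.nonzero(d['mask']);w=back(c,[[xs.mean(),ys.mean()]],70)[0];print('bell',d['conf'],len(xs),w,bell(c,d['mask'],w,46))
    print([np.round(d['location']).tolist() for d in manip.search_frame(c,'mallet')[:1]])
a=cv2.resize(t['pixels'][120:240,190:360],None,fx=3,fy=3,interpolation=cv2.INTER_CUBIC);b=cv2.resize(s['pixels'][170:280,150:320],(510,330),interpolation=cv2.INTER_CUBIC)
im=np.vstack([a[:300],b[:300]]);cv2.imwrite('pics/f.png',cv2.cvtColor(im,cv2.COLOR_RGB2BGR))
E
```

```text
clock: 43.32
eef_pos: [600.0, -1.2, 38.4]
eef_rot: [-3.139, -0.006, 3.0]
wrist_force: [-2.9, -0.4, 5.2]
finger_gap: 29.2
clock: 43.98
eef_pos: [600.0, -1.2, 38.4]
eef_rot: [-3.139, -0.006, 3.0]
wrist_force: [-0.7, -0.7, -0.5]
finger_gap: 56.5
clock: 44.65
eef_pos: [600.8, -1.2, 171.1]
eef_rot: [-3.14, -0.002, 3.0]
wrist_force: [0.0, 0.9, -0.1]
finger_gap: 56.7
clock: 45.32
eef_pos: [498.0, 283.6, 170.4]
eef_rot: [-3.14, -0.003, 3.005]
wrist_force: [1.0, -0.8, 0.3]
finger_gap: 56.5
clock: 45.98
eef_pos: [448.6, 332.8, 170.2]
eef_rot: [-3.139, -0.004, 3.003]
wrist_force: [-0.1, 0.8, 0.1]
finger_gap: 56.6
long 689 (np.float64(587.7), np.float64(-163.3), np.float64(-4.2), np.float64(0.046))
mid 548 (np.float64(599.1), np.float64(1.4), np.float64(-7.9), np.float64(0.043))
short 420 (np.float64(633.4), np.float64(156.4), np.float64(10.0), np.float64(0.052))
[[426.0, -44.0, 28.0]]
bell 0.64 186 [610.71587476   2.22789584] (array([603.2,  -1.1]), np.float64(0.068))
[[435.0, -42.0, 24.0]]
```

View pics/f.png

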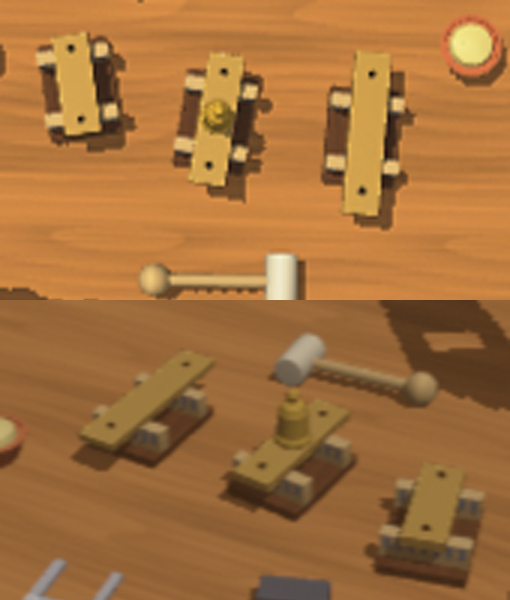

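The final picture shows all three keys across both rails of their cradles. The bell is at (217,115) against the key-hole midpoint (216,118), which is centred once parallax is allowed for. The mallet hasn't moved and the gripper is clear, so I'm handing in.

```bash
python3 -c "
from cell import manip
print(manip.sign_off())"
```

```text
the job is handed in; nothing more can be done
None
```

The job is handed in. The long key is on the right cradle (next to the wax), the mid key on the middle, and the short key on the left. The bell stands upright on the mid key. It took about 46 s of the 96 s allowed.

| Last check (top camera) | Distance from cradle centre | Yaw difference |
|---|---|---|
| Long key | about 0.5 mm | 0.3° |
| Mid key | about 2.2 mm, along its length | 0.5° |
| Short key | about 1.2 mm | 0.1° |

- **Bell:** it is centred on the mid key by eye in the top view, using the hole marks. The scene-camera fit put it about 3 mm off, though that camera had already read about 1–2 mm off for the bell.
- **Mallet:** the network puts it 0–4 mm from where it lay at the start, within its error. I never touched it.

Things that went wrong or disagreed on the way:
- **Missed first grasp:** the fingertips are about 19 mm above the reported TCP, so the first grasp closed above the long key without touching it. I allowed for that from then on.
- **Camera offset:** the top camera and the robot disagreed by about 2.8 mm in y. I placed the long key about 4 mm off because of it, then moved it back.
- **Scene camera on the keys:** its fits were poor because the shaded faces were lost, so the key positions rest on the top camera alone.

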